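# Press the saddle block onto the studs of the key-tuning stand

### The job

Finish the key-tuning stand: take the wooden saddle block that has two holes, set it lengthwise over the stand's two brass studs and press it down firmly, past the grip of the sprung studs, until it sits fully home, flush on the stand, then let go. Leave the look-alike block with only one hole where it lies.

Things in the scene. Friction and masses are not known exactly. Their poses are not given: they have to be found in the camera images.
- saddle_mid (a point): Centre (half-way up) of the saddle block: loose brown wooden block 150 x 48 x 40 mm (x long, y wide, z tall), 0.15 to 0.25 kg, lying flat on the concrete slab. Two round vertical through-holes of 26 mm on its long axis, 50 mm either side of the centre, solid wood between. Grasp it across its 48 mm width at the middle. Either end may go to either stud.
- stand: The stand, fixed on the slab: dark wooden foot 190 x 70 x 30 mm (x long, y wide, z tall), origin at the centre of its underside. Two upright brass studs rise 36 mm from its top on its long axis at x = +50 and -50 mm: 15 mm thick in the lower 10 mm, then tapering to 5 mm at the tip, so a block a few mm off finds its way. Fully home, the block's centre is 50 mm above this origin.
- seat (a point): Centre of the top face of the stand's foot (30 mm above its underside), between the studs; axes as the stand. The block's underside must come to rest here. Sprung steel leaves on both y sides of each stud grip the hole: a block merely laid on hangs 6 to 13 mm too high. A push of some 5 to 20 N, say on the middle of its top, drives it home and it stays; held off-centre it takes more.
- spare_mid (a point): Centre (half-way up) of the wrong block, to be left alone: loose, same wood and same 150 x 48 x 40 mm as the saddle block, but with a single 26 mm hole in its middle.

How it is judged:
By the outcome, as a careful person would: the job done as asked, in the order asked, and still so for the second after the job is handed in, with the robot touching nothing.
It also fails if it takes over 56 s, if anything falls off the work surface, if the arm or the gripper's body presses on something with over 40 N, if the wrist force passes 120 N, or if a joint passes its speed limit or range.

### The arm

A 6-joint arm with a two-finger parallel gripper is mounted at the origin on the work surface. World frame = base frame: x ahead of the robot, y to its left, z up, the work surface at z = 0. Lengths are in m, angles in rad, forces in N, time in s.
With the tool pointing down it reaches from about 0.4 to 0.825 m from the base axis. Payload 7 kg.
Tool frame: the origin (TCP) lies on the front face of the gripper's body, between the roots of the fingers; the fingertips stand 66 mm ahead of it and the grasp point (between the pads) lies 47 mm ahead of it; z points along the fingers, y is the line along which they close (so a half turn about z gives the same grasp; the last joint's range is limited). The gripper opens to 88 mm and grips with 3 to 60 N. Pads are 19 mm wide; open, the fingers measure 130 mm over their backs; the gripper's body (78 mm by 193 mm) begins 47 mm behind the grasp point.
Start: joints at [0.288, 0.359, 0.012, 0, -1.224, -0.288], TCP at [0.675, -0, 0.292] pointing down, gripper open.
Joint ranges: [-3.07, 3.07], [-1.43, 2.12], [-1.02, 1.25], [-3.03, 1.67], [-3.05, -0], [-3.03, 3.03]. Speed limits (rad/s): [2.39, 2.39, 3.01, 3.14, 3.14, 3.14].

### API

Orientations are given as [roll, pitch, yaw] about the fixed x, y, z axes, in that order (R = Rz(yaw) Ry(pitch) Rx(roll)).
In Python, from station import arm gives the robot as it stands. The module is installed in compiled form; this text tells all that it offers.
- The arm moves only by the tool move_arm, never from a script. Its argument "increments" is a list of rows, each an object of numbers: "jaw": the gripper command: -1 is shut, 1 is fully open, values between are in proportion; "dx", "dy", "dz": the shift along the tool's x, y, z in m; "twist": the turn about the tool's z in rad. A call has 1 to 12 rows; each row shifts and turns the commanded pose from where the row before left it, along the tool's axes as they then stand; what a row does not reach is not made up. A row lasts 1/12 s, in which the tool goes at most 41.7 mm and 7.16 degrees, less where a joint would pass 70% of its speed; a pose out of reach is approached as far as the arm can. A call is refused whole if a number of a shift passes 0.0417 or a number of a turn 0.125, either way. A call with a gripper value outside its range is refused whole. The fingers move at their own pace and stop on an object; "force" is the grip in N (left out, the last holds). Time passes only in rows, so rows that do not move let the fingers close. It gives the time, the measured TCP pose, the force, the opening and the grip force at its end, in the units of the state.
- arm.get_state(): the state, without advancing time (a new reading comes with each control period).
- arm.grab_frame(name): name is "scene" or "side" or "wrist"; returns the picture (400x640x3 uint8, blue, green, red); there is no depth.
- arm.camera_info(name): a dict with "K" (3x3 intrinsics, pixels), "extrinsics" (4x4, takes a point from camera to world coordinates). Camera axes: x right, y down, z forward; pixel columns grow to the right and rows downward; lengths in m; the calibration is good to about 2 mm. A picture is of the moment at which its call begins: read the wrist's pose just before it. camera_info takes no time and is no camera call; for the wrist camera it gives the pose at the moment of the call.
- arm.job_done(): hands the job in; it is judged then, once.
Trained networks look in the newest picture that a camera, given by its name, has taken for a name from the list of things; names that differ only in an ending like _2 or _b are one class to them, and where a whole thing is asked for, a point or a joint stands for the part that bears it (a point fixed in the world has none). Each returns a list of dicts, best first, with "score" (0 to 1); they miss things now and then, are a little off and sometimes report something else, mostly with a low value. They report only what shows in the picture. A call takes as long as a camera call.
- arm.find_in(camera, name): "position" ([x, y, z] in m, in world coordinates, good to about 4 mm: the middle of the surface that is visible of it).
- arm.silhouettes(camera, name): "pixels" (400x640 bool, what is visible of it).
- arm.pinpoint(camera, name): "position" ([x, y, z] in m, in world coordinates, good to about 4 mm: a listed point, or the origin of a listed thing).
The state is a dict: "t": time; "q": joint angles; "qd": joint speeds; "joint_efforts": joint torques, N m; "eef_pos": TCP position; "ee_rot": TCP orientation; "force": force on the tool from outside, world axes, zero at the start; "moment": the same for the moment, N m; "width": finger opening in m; "gripper_force": force on a finger pad.
Only numpy, scipy, OpenCV 4.12 (cv2) and the standard library are available. Lean on these libraries where they do the work, as an engineer would, in place of code of your own. Each camera call takes 0.05 s, during which the arm holds its last target. There are 200 camera calls.

## Working session

There is one attempt and no reset: what is moved stays moved. The work goes in short steps, Python scripts to look and compute and a tool call to move; the robot and the scene stay as the last step left them, time stands still between calls to the robot, and variables do not carry over. Pictures are saved under pics/ and viewed, at most 10 in all, crops included, and the job is handed in when it is done.

Besides the shell and the picture viewer there is one more tool, called after "Emit:" as name(argument=value, ...), one argument or row to a line, values as JSON. move_arm: Moves the arm, as the interface text tells. Its arguments: {"type":"object","properties":{"increments":{"type":"array"},"force":{"type":"number"}},"required":["increments"]}

```bash
mkdir -p pics; python3 - <<'E'
from station import arm
import cv2,numpy as np
s=arm.get_state();print(s['t'],s['eef_pos'],s['ee_rot'],s['width'])
for c in ["scene","side"]:
    f=arm.grab_frame(c);cv2.imwrite(f'pics/{c}0.png',f)
    for n in ["saddle_mid","seat","stand","spare_mid"]:
        print(c,n,[(np.round(d['position'],4).tolist(),round(d['score'],2)) for d in arm.pinpoint(c,n)[:3]])
print(arm.get_state()['t'])
E
```

```text
0.0 [ 6.74633882e-01 -2.25182304e-05  2.91276930e-01] [ 3.14003725e+00 -1.01876360e-04 -1.57093643e+00] 0.08743875193851831
scene saddle_mid [([0.5662, -0.1025, 0.0987], 0.96)]
scene seat []
scene stand []
scene spare_mid [([0.5185, -0.2689, 0.0995], 0.88)]
side saddle_mid [([0.5674, -0.0942, 0.1007], 0.56)]
side seat [([0.5174, 0.2448, 0.1077], 0.97)]
side stand [([0.516, 0.2488, 0.0812], 0.67)]
side spare_mid [([0.522, -0.2668, 0.1006], 0.9)]
0.5
```

View pics/scene0.png

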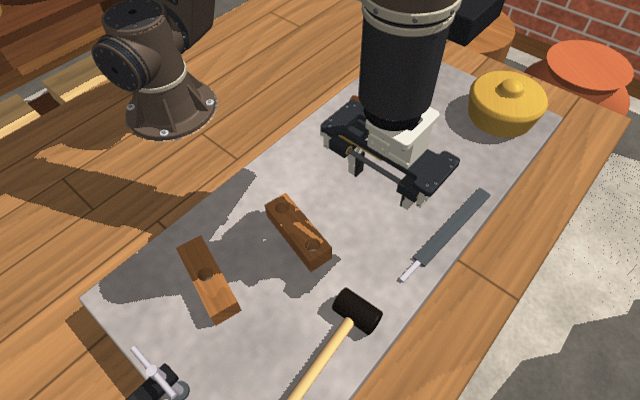

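View pics/side0.png

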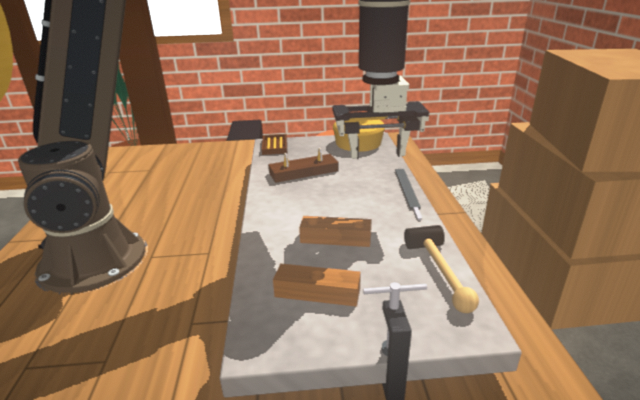

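The scene picture shows the two-hole block at about (298,232), with holes at (283,207) and (313,245). The one-hole block is at (208,280). In the side picture the stand is at (303,167), with its studs at (285,158) and (320,153), and it is partly hidden in the scene view. Next I get the yaws from the silhouettes.

```bash
cat > h.py <<'E'
from station import arm
import cv2,numpy as np
def ray(c,uv,info=None):
    i=info or arm.camera_info(c);K=np.array(i['K']);T=np.array(i['extrinsics'])
    d=T[:3,:3]@np.linalg.solve(K,[uv[0],uv[1],1.]);return T[:3,3],d
def onz(c,uv,z,info=None):
    o,d=ray(c,uv,info);return o+d*(z-o[2])/d[2]
def tri(obs):
    A=np.zeros((3,3));b=np.zeros(3)
    for o,d in obs:
        d=d/np.linalg.norm(d);P=np.eye(3)-np.outer(d,d);A+=P;b+=P@o
    p=np.linalg.solve(A,b)
    return p,[float(np.linalg.norm(np.cross(p-o,d/np.linalg.norm(d)))) for o,d in obs]
E
python3 - <<'E'
from h import *
print('holes scene z.12',onz('scene',(283,207),.12),onz('scene',(313,245),.12))
print('stud tips side z.146',onz('side',(286,154),.146),onz('side',(320,150),.146))
for c,n,z in [('scene','saddle_mid',.11),('side','stand',.1)]:
    for r in arm.silhouettes(c,n)[:2]:
        ys,xs=np.nonzero(r['pixels']);P=np.array([onz(c,(u,v),z)[:2] for u,v in zip(xs[::5],ys[::5])])
        m,a=P.mean(0),np.linalg.svd(P-P.mean(0),full_matrices=False)[2][0]
        print(c,n,r['score'],len(xs),m,np.degrees(np.arctan2(a[1],a[0])))
print(np.round(arm.camera_info('wrist')['extrinsics'],3),arm.camera_info('wrist')['K'])
print(arm.get_state()['t'])
E
```

```text
holes scene z.12 [ 0.52141328 -0.08600441  0.12      ] [ 0.61899431 -0.10958669  0.12      ]
stud tips side z.146 [0.46964284 0.23059326 0.146     ] [0.56442588 0.24585676 0.146     ]
scene saddle_mid 0.72 2474 [ 0.57449303 -0.10226303] -14.128022565312325
side stand 0.86 1340 [0.5152855  0.24287715] -154.35111063581846
[[-1.    -0.     0.     0.675]
 [ 0.     0.953  0.304 -0.083]
 [-0.001  0.304 -0.953  0.384]
 [ 0.     0.     0.     1.   ]] [[292.56340041   0.         317.66051155]
 [  0.         292.56340041 199.59667754]
 [  0.           0.           1.        ]]
0.6
```

Emit:
move_arm(
  increments=[
    {"dx": 0.0245, "dy": 0.026, "jaw": 1},
    {"dx": 0.0245, "dy": 0.026, "jaw": 1},
    {"dx": 0.0245, "dy": 0.026, "jaw": 1},
    {"dx": 0.0245, "dy": 0.026, "jaw": 1},
    {"twist": -0.12, "jaw": 1},
    {"twist": -0.12, "jaw": 1},
    {"twist": -0.12, "jaw": 1},
    {"twist": -0.12, "jaw": 1},
    {"twist": -0.12, "jaw": 1},
    {"twist": -0.12, "jaw": 1},
    {"twist": -0.12, "jaw": 1},
    {"twist": -0.12, "jaw": 1},
  ],
)

```text
$.increments[0]: bad value
```

Emit:
move_arm(
  increments=[
    {"twist": -0.12, "jaw": 1},
    {"twist": -0.12, "jaw": 1},
    {"twist": -0.12, "jaw": 1},
    {"jaw": 1},
    {"jaw": 1},
  ],
)

```text
$.increments[0]: bad value
```

```bash
python3 - <<'E'
from h import *
s=arm.get_state();print(s['t'],s['eef_pos'],s['ee_rot'],s['force'])
i=arm.camera_info('wrist');f=arm.grab_frame('wrist');cv2.imwrite('pics/w1.png',f)
print([(d['position'],d['score']) for d in arm.pinpoint('wrist','saddle_mid')])
f=arm.grab_frame('side');print([(d['position'],d['score']) for d in arm.pinpoint('side','seat')])
f=arm.grab_frame('scene');cv2.imwrite('pics/scene1.png',f);print([(d['position'],d['score']) for d in arm.pinpoint('scene','seat')])
E
```

```text
0.6 [ 6.74963952e-01 -3.28228600e-05  2.92171813e-01] [-3.14157673e+00  2.51993254e-05 -1.57078523e+00] [ 0.40572986 -0.87472599 -1.37720786]
[([0.5719, -0.1037, 0.099], 0.76)]
[([0.5189, 0.244, 0.1085], 0.83)]
[]
```

View pics/w1.png

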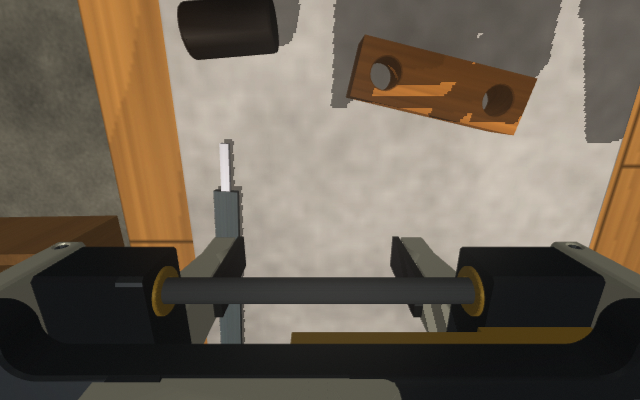

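View pics/scene1.png

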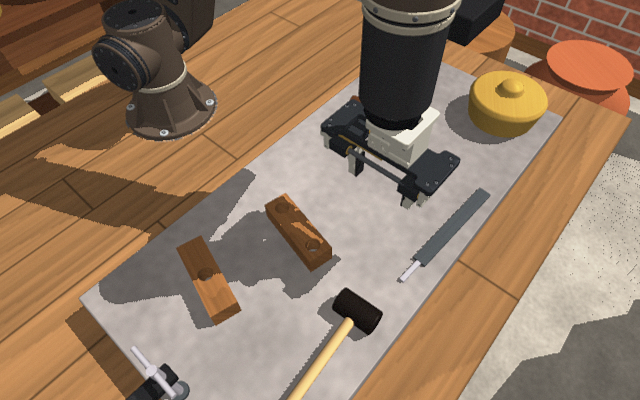

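The wrist view from the start pose shows the two-hole block, with holes at (386,73) and (498,99). The scene picture is unchanged because the move was refused. I'll resend it with all the keys in each row.

Emit:
move_arm(
  increments=[
    {"jaw": 1, "dx": 0.0245, "dy": 0.026, "dz": 0, "twist": 0},
    {"jaw": 1, "dx": 0.0245, "dy": 0.026, "dz": 0, "twist": 0},
    {"jaw": 1, "dx": 0.0245, "dy": 0.026, "dz": 0, "twist": 0},
    {"jaw": 1, "dx": 0.0245, "dy": 0.026, "dz": 0, "twist": 0},
    {"jaw": 1, "dx": 0, "dy": 0, "dz": 0, "twist": -0.12},
    {"jaw": 1, "dx": 0, "dy": 0, "dz": 0, "twist": -0.12},
    {"jaw": 1, "dx": 0, "dy": 0, "dz": 0, "twist": -0.12},
    {"jaw": 1, "dx": 0, "dy": 0, "dz": 0, "twist": -0.12},
    {"jaw": 1, "dx": 0, "dy": 0, "dz": 0, "twist": -0.12},
    {"jaw": 1, "dx": 0, "dy": 0, "dz": 0, "twist": -0.12},
    {"jaw": 1, "dx": 0, "dy": 0, "dz": 0, "twist": -0.12},
    {"jaw": 1, "dx": 0, "dy": 0, "dz": 0, "twist": -0.12},
  ],
)

```text
t: 1.9
eef_pos: [0.571, -0.098, 0.2923]
ee_rot: [-3.141, -0.0, -0.605]
force: [0.1, 0.1, -0.3]
width: 0.0875
gripper_force: 0.0
```

Emit:
move_arm(
  increments=[
    {"jaw": 1, "dx": 0, "dy": 0, "dz": 0, "twist": -0.12},
    {"jaw": 1, "dx": 0, "dy": 0, "dz": 0, "twist": -0.12},
    {"jaw": 1, "dx": 0, "dy": 0, "dz": 0, "twist": -0.12},
    {"jaw": 1, "dx": 0, "dy": 0, "dz": 0, "twist": 0},
    {"jaw": 1, "dx": 0, "dy": 0, "dz": 0, "twist": 0},
  ],
)

```text
t: 2.32
eef_pos: [0.571, -0.098, 0.2922]
ee_rot: [-3.142, -0.0, -0.255]
force: [0.3, -0.3, -0.7]
width: 0.0873
gripper_force: 0.0
```

```bash
python3 - <<'E'
from h import *
s=arm.get_state();print(s['t'],s['eef_pos'],s['ee_rot'])
i=arm.camera_info('wrist');np.save('i2.npy',i,allow_pickle=True);f=arm.grab_frame('wrist');cv2.imwrite('pics/w2.png',f)
print([(d['position'],d['score']) for d in arm.pinpoint('wrist','saddle_mid')])
f=arm.grab_frame('scene');cv2.imwrite('pics/scene2.png',f);print([(d['position'],d['score']) for d in arm.pinpoint('scene','seat')])
E
```

```text
2.3167 [ 0.5709673  -0.09803921  0.2922342 ] [-3.14156080e+00 -1.21118509e-04 -2.54597679e-01]
[([0.5723, -0.0992, 0.0997], 0.66), ([0.5145, -0.2663, 0.099], 0.46)]
[([0.5165, 0.2509, 0.1139], 0.68)]
```

View pics/w2.png

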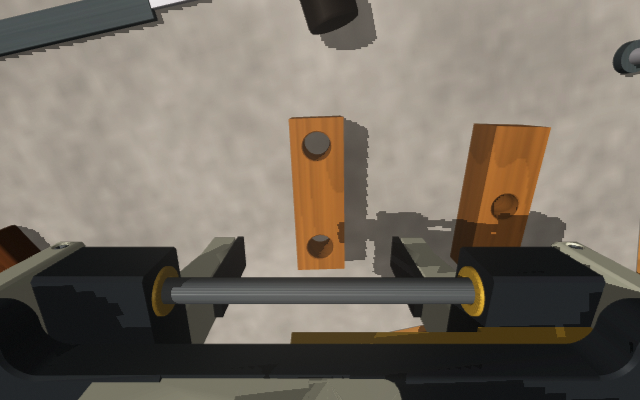

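View pics/scene2.png

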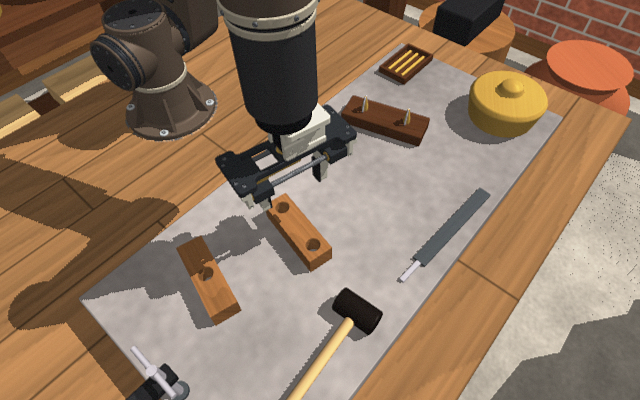

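The wrist view shows the two-hole block upright below the gripper, with holes at (316,145) and (320,245). The scene view now shows the stand, with stud tips at about (365,96) and (408,109). I'll triangulate both.

```bash
python3 - <<'E'
from h import *
i2=np.load('i2.npy',allow_pickle=True).item()
H=[]
for a,b in [((316,145),(313,245)),((320,246),(283,207))]:
    H.append(tri([ray('wrist',a,i2),ray('scene',b)])); print('hole',H[-1], onz('wrist',a,.12,i2))
d=H[0][0]-H[1][0];print('mid',(H[0][0]+H[1][0])/2,np.linalg.norm(d),np.arctan2(d[1],d[0]))
h=[onz('wrist',a,.12,i2) for a in [(316,145),(320,246)]];d=h[0]-h[1];print('w',sum(h)/2,np.linalg.norm(d),np.arctan2(d[1],d[0]))
f=cv2.imread('pics/scene2.png')[80:160,320:450];f2=cv2.imread('pics/side0.png')[130:190,255:355]
cv2.imwrite('pics/c.png',np.vstack([cv2.resize(f,(520,320),interpolation=2),cv2.resize(f2,(520,280),interpolation=2)][:2]))
T=[tri([ray('scene',a),ray('side',b)]) for a,b in [((365,96),(286,154)),((408,109),(320,150))]]
d=T[1][0]-T[0][0];print(T,(T[0][0]+T[1][0])/2,np.linalg.norm(d),np.arctan2(d[1],d[0]))
E
```

```text
hole (array([ 0.6199451 , -0.11000821,  0.12163291]), [0.0003594490337158644, 0.00035944903371567253]) [ 0.62003266 -0.10972332  0.12      ]
hole (array([ 0.52599605, -0.08925242,  0.12762683]), [0.0003152770790354207, 0.00031527707903549525]) [ 0.52261707 -0.0883077   0.12      ]
mid [ 0.57297058 -0.09963031  0.12462987] 0.09640099948626535 -0.21743344971576534
w [ 0.57132487 -0.09901551  0.12      ] 0.09974179786299413 -0.2163955243342968
[(array([0.46807039, 0.23210172, 0.14734491]), [0.0023982414369116533, 0.00239824143691166]), (array([0.5630114 , 0.26257164, 0.14199718]), [0.003639879863836814, 0.0036398798638367378])] [0.5155409  0.24733668 0.14467104] 0.09985394406039415 0.31055110265660746
```

Emit:
move_arm(
  increments=[
    {"jaw": 1, "dx": 0, "dy": 0.001, "dz": 0.03, "twist": -0.038},
    {"jaw": 1, "dx": 0, "dy": 0, "dz": 0.03, "twist": 0},
    {"jaw": 1, "dx": 0, "dy": 0, "dz": 0.03, "twist": 0},
    {"jaw": 1, "dx": 0, "dy": 0, "dz": 0.026, "twist": 0},
    {"jaw": 1, "dx": 0, "dy": 0, "dz": 0.012, "twist": 0},
    {"jaw": 1, "dx": 0, "dy": 0, "dz": 0.008, "twist": 0},
    {"jaw": -1, "dx": 0, "dy": 0, "dz": 0, "twist": 0},
    {"jaw": -1, "dx": 0, "dy": 0, "dz": 0, "twist": 0},
    {"jaw": -1, "dx": 0, "dy": 0, "dz": 0, "twist": 0},
    {"jaw": -1, "dx": 0, "dy": 0, "dz": 0, "twist": 0},
    {"jaw": -1, "dx": 0, "dy": 0, "dz": 0, "twist": 0},
    {"jaw": -1, "dx": 0, "dy": 0, "dz": 0, "twist": 0},
  ],
  force=45,
)

```text
t: 3.52
eef_pos: [0.571, -0.0989, 0.157]
ee_rot: [-3.141, -0.001, -0.213]
force: [-0.0, -0.1, 0.1]
width: 0.0532
gripper_force: 0.0
```

Emit:
move_arm(
  increments=[
    {"jaw": -1, "dx": 0, "dy": 0, "dz": 0, "twist": 0},
    {"jaw": -1, "dx": 0, "dy": 0, "dz": 0, "twist": 0},
    {"jaw": -1, "dx": 0, "dy": 0, "dz": 0, "twist": 0},
    {"jaw": -1, "dx": 0, "dy": 0, "dz": 0, "twist": 0},
    {"jaw": -1, "dx": 0, "dy": 0, "dz": -0.03, "twist": 0},
    {"jaw": -1, "dx": 0, "dy": 0, "dz": -0.03, "twist": 0},
    {"jaw": -1, "dx": 0, "dy": 0, "dz": -0.03, "twist": 0},
    {"jaw": -1, "dx": 0, "dy": 0, "dz": -0.03, "twist": 0},
  ],
)

```text
t: 4.18
eef_pos: [0.5702, -0.099, 0.2769]
ee_rot: [3.141, 0.001, -0.213]
force: [0.6, 0.3, -1.5]
width: 0.0477
gripper_force: 45.0
```

Emit:
move_arm(
  increments=[
    {"jaw": -1, "dx": -0.0236, "dy": -0.0308, "dz": 0, "twist": 0},
    {"jaw": -1, "dx": -0.0236, "dy": -0.0308, "dz": 0, "twist": 0},
    {"jaw": -1, "dx": -0.0236, "dy": -0.0308, "dz": 0, "twist": 0},
    {"jaw": -1, "dx": -0.0236, "dy": -0.0308, "dz": 0, "twist": 0},
    {"jaw": -1, "dx": -0.0236, "dy": -0.0308, "dz": 0, "twist": 0},
    {"jaw": -1, "dx": -0.0236, "dy": -0.0308, "dz": 0, "twist": 0},
    {"jaw": -1, "dx": -0.0236, "dy": -0.0308, "dz": 0, "twist": 0},
    {"jaw": -1, "dx": -0.0236, "dy": -0.0308, "dz": 0, "twist": 0},
    {"jaw": -1, "dx": -0.0236, "dy": -0.0308, "dz": 0, "twist": 0},
    {"jaw": -1, "dx": 0, "dy": 0, "dz": 0, "twist": -0.105},
    {"jaw": -1, "dx": 0, "dy": 0, "dz": 0, "twist": -0.105},
    {"jaw": -1, "dx": 0, "dy": 0, "dz": 0, "twist": -0.105},
  ],
)

```text
t: 5.18
eef_pos: [0.4208, 0.2176, 0.2757]
ee_rot: [3.141, 0.001, 0.11]
force: [-0.2, -0.4, -1.3]
width: 0.0479
gripper_force: 45.0
```

Emit:
move_arm(
  increments=[
    {"jaw": -1, "dx": 0, "dy": 0, "dz": 0, "twist": -0.105},
    {"jaw": -1, "dx": 0, "dy": 0, "dz": 0, "twist": -0.105},
    {"jaw": -1, "dx": 0, "dy": 0, "dz": 0, "twist": 0},
    {"jaw": -1, "dx": 0, "dy": 0, "dz": 0, "twist": 0},
  ],
)

```text
t: 5.52
eef_pos: [0.4214, 0.2167, 0.2758]
ee_rot: [3.141, 0.001, 0.309]
force: [0.1, -0.4, -0.9]
width: 0.0474
gripper_force: 45.0
```

```bash
python3 - <<'E'
from h import *
s=arm.get_state();print(s['t'],s['eef_pos'],s['ee_rot'])
i=arm.camera_info('wrist');np.save('i3.npy',i,allow_pickle=True);f=arm.grab_frame('wrist');cv2.imwrite('pics/w3.png',f)
print([(d['position'],d['score']) for d in arm.pinpoint('wrist','seat')])
E
```

```text
5.5167 [0.42143767 0.21668009 0.27581514] [3.14142830e+00 6.73127501e-04 3.08871641e-01]
[([0.5195, 0.2456, 0.1093], 0.7)]
```

View pics/w3.png

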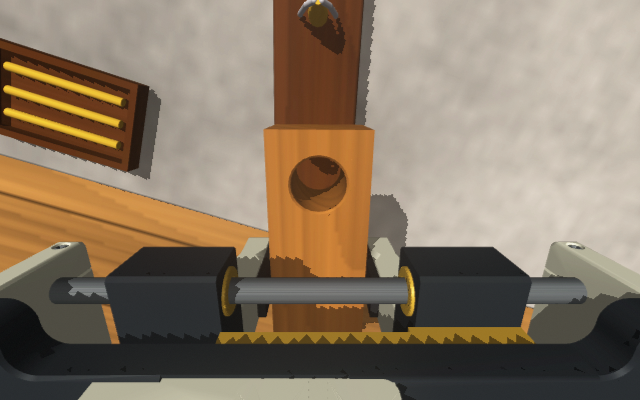

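The wrist view shows the stand's dark foot straight ahead of the held block. Its edges are at about u=274 and u=358, the far stud is at (317,12), and the block's front hole is at (318,183).

```bash
python3 - <<'E'
from h import *
i=np.load('i3.npy',allow_pickle=True).item();s=arm.get_state();p=np.array(s['eef_pos']);y=s['ee_rot'][2]
X=np.array([np.cos(y),np.sin(y),0]);Y=np.array([np.sin(y),-np.cos(y),0])
f=cv2.imread('pics/w3.png')
for v in (30,60,90,115):
    r=f[v].astype(int);m=(r[:,2]-r[:,0]>25)&(r.sum(1)<330);xs=[x for x in np.nonzero(m)[0] if 230<x<400]
    print(v,min(xs),max(xs))
def rel(u,z): q=onz('wrist',u,z,i)-p; return np.round([q@X,q@Y],4)
for u in [(274,30),(274,115),(360,30),(356,115)]: print('edge',rel(u,.11))
for z in (.12,.13,.14,.146): print('stud',z,rel((317,12),z))
print('hole',rel((318,183),p[2]-.037))
for n,q in [('pin',[.5195,.2456,.11]),('tri',[.5155,.2473,.11]),('T0',[.46807,.2321,.146]),('T1',[.5630,.26257,.146])]:
    q=np.array(q)-p;print(n,q@X,q@Y)
cv2.imwrite('pics/c2.png',cv2.resize(f[0:130,240:400],(640,520),interpolation=2))
E
```

```text
30 273 361
60 274 358
90 274 356
115 274 355
edge [ 0.1394 -0.0333]
edge [ 0.0758 -0.0362]
edge [0.1394 0.0337]
edge [0.0758 0.0331]
stud 0.12 [0.1489 0.0002]
stud 0.13 [0.1463 0.0002]
stud 0.14 [0.1436 0.0002]
stud 0.146 [0.142  0.0002]
hole [0.0498 0.0008]
pin 0.10210339705159652 0.002193702703061483
tri 0.09880911954896307 -0.0006413873723405579
T0 0.04900309405474631 -0.0005726525963712578
T1 0.14870310584879176 -0.0007555412706715114
```

View pics/c2.png

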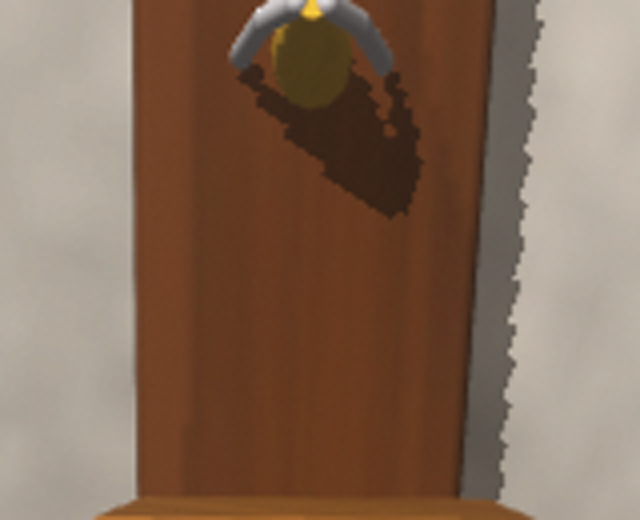

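View pics/c.png

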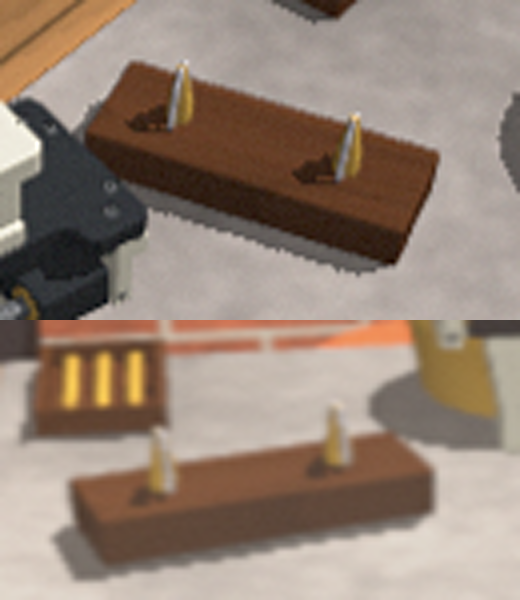

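Close up, the far stud sits at u≈318, within 1 mm sideways and about 0.149 m ahead in tool axes. The crops confirm the tips of both studs. I move over by 0.099 and start lowering.

Emit:
move_arm(
  increments=[
    {"jaw": -1, "dx": 0.033, "dy": -0.0005, "dz": 0, "twist": 0},
    {"jaw": -1, "dx": 0.033, "dy": -0.0005, "dz": 0, "twist": 0},
    {"jaw": -1, "dx": 0.033, "dy": 0, "dz": 0, "twist": 0.01},
    {"jaw": -1, "dx": 0, "dy": 0, "dz": 0, "twist": 0},
    {"jaw": -1, "dx": 0, "dy": 0, "dz": 0.02, "twist": 0},
    {"jaw": -1, "dx": 0, "dy": 0, "dz": 0.02, "twist": 0},
    {"jaw": -1, "dx": 0, "dy": 0, "dz": 0.01, "twist": 0},
    {"jaw": -1, "dx": 0, "dy": 0, "dz": 0.01, "twist": 0},
    {"jaw": -1, "dx": 0, "dy": 0, "dz": 0.005, "twist": 0},
    {"jaw": -1, "dx": 0, "dy": 0, "dz": 0, "twist": 0},
  ],
)

```text
t: 6.45
eef_pos: [0.5153, 0.248, 0.2104]
ee_rot: [3.141, 0.001, 0.302]
force: [-0.4, 0.2, -2.0]
width: 0.0477
gripper_force: 45.0
```

Emit:
move_arm(
  increments=[
    {"jaw": -1, "dx": 0, "dy": 0, "dz": 0.005, "twist": 0},
    {"jaw": -1, "dx": 0, "dy": 0, "dz": 0.004, "twist": 0},
    {"jaw": -1, "dx": 0, "dy": 0, "dz": 0.003, "twist": 0},
    {"jaw": -1, "dx": 0, "dy": 0, "dz": 0.002, "twist": 0},
    {"jaw": -1, "dx": 0, "dy": 0, "dz": 0, "twist": 0},
  ],
  force=60,
)

```text
t: 6.87
eef_pos: [0.5158, 0.2485, 0.1973]
ee_rot: [-3.141, -0.001, 0.302]
force: [1.4, 0.6, -2.9]
width: 0.0473
gripper_force: 60.0
```

Emit:
move_arm(
  increments=[
    {"jaw": -1, "dx": 0, "dy": 0, "dz": 0.002, "twist": 0},
    {"jaw": -1, "dx": 0, "dy": 0, "dz": 0.002, "twist": 0},
    {"jaw": -1, "dx": 0, "dy": 0, "dz": 0.002, "twist": 0},
    {"jaw": -1, "dx": 0, "dy": 0, "dz": 0.002, "twist": 0},
    {"jaw": -1, "dx": 0, "dy": 0, "dz": 0, "twist": 0},
  ],
)

```text
t: 7.28
eef_pos: [0.5162, 0.2486, 0.1894]
ee_rot: [-3.141, -0.002, 0.302]
force: [3.4, 0.8, -3.6]
width: 0.0476
gripper_force: 60.0
```

Emit:
move_arm(
  increments=[
    {"jaw": -1, "dx": 0, "dy": 0, "dz": 0.001, "twist": 0},
    {"jaw": -1, "dx": 0, "dy": 0, "dz": 0.001, "twist": 0},
    {"jaw": -1, "dx": 0, "dy": 0, "dz": 0.001, "twist": 0},
    {"jaw": -1, "dx": 0, "dy": 0, "dz": 0, "twist": 0},
  ],
)

```text
t: 7.62
eef_pos: [0.5161, 0.2486, 0.1868]
ee_rot: [-3.141, -0.001, 0.302]
force: [2.0, 1.5, 4.8]
width: 0.0478
gripper_force: 60.0
```

Emit:
move_arm(
  increments=[
    {"jaw": -1, "dx": 0, "dy": 0, "dz": 0.001, "twist": 0},
    {"jaw": -1, "dx": 0, "dy": 0, "dz": 0.001, "twist": 0},
    {"jaw": -1, "dx": 0, "dy": 0, "dz": 0, "twist": 0},
    {"jaw": -1, "dx": 0, "dy": 0, "dz": 0, "twist": 0},
  ],
)

```text
t: 7.95
eef_pos: [0.516, 0.2485, 0.1867]
ee_rot: [-3.141, -0.002, 0.303]
force: [-4.9, 0.5, 20.1]
width: 0.048
gripper_force: 60.0
```

It comes to a hard stop at TCP z 0.1867, where 0.187 was expected for home. I let go, back off and press once on the middle of the top to make sure.

Emit:
move_arm(
  increments=[
    {"jaw": 1, "dx": 0, "dy": 0, "dz": 0, "twist": 0},
    {"jaw": 1, "dx": 0, "dy": 0, "dz": 0, "twist": 0},
    {"jaw": 1, "dx": 0, "dy": 0, "dz": 0, "twist": 0},
    {"jaw": 1, "dx": 0, "dy": 0, "dz": 0, "twist": 0},
    {"jaw": 1, "dx": 0, "dy": 0, "dz": 0, "twist": 0},
    {"jaw": 1, "dx": 0, "dy": 0, "dz": -0.02, "twist": 0},
    {"jaw": 1, "dx": 0, "dy": 0, "dz": -0.03, "twist": 0},
    {"jaw": -1, "dx": 0, "dy": 0, "dz": 0, "twist": 0},
    {"jaw": -1, "dx": 0, "dy": 0, "dz": 0, "twist": 0},
    {"jaw": -1, "dx": 0, "dy": 0, "dz": 0, "twist": 0},
    {"jaw": -1, "dx": 0, "dy": 0, "dz": 0, "twist": 0},
    {"jaw": -1, "dx": 0, "dy": 0, "dz": 0, "twist": 0},
  ],
)

```text
t: 8.95
eef_pos: [0.5152, 0.2478, 0.2331]
ee_rot: [3.141, 0.002, 0.302]
force: [0.1, -0.3, 0.4]
width: 0.0598
gripper_force: 0.0
```

Emit:
move_arm(
  increments=[
    {"jaw": -1, "dx": 0, "dy": 0, "dz": 0, "twist": 0},
    {"jaw": -1, "dx": 0, "dy": 0, "dz": 0, "twist": 0},
    {"jaw": -1, "dx": 0, "dy": 0, "dz": 0, "twist": 0},
    {"jaw": -1, "dx": 0, "dy": 0, "dz": 0, "twist": 0},
    {"jaw": -1, "dx": 0, "dy": 0, "dz": 0, "twist": 0},
    {"jaw": -1, "dx": 0, "dy": 0, "dz": 0, "twist": 0},
  ],
)

```text
t: 9.45
eef_pos: [0.5156, 0.2482, 0.2341]
ee_rot: [3.142, 0.0, 0.302]
force: [0.7, 0.4, 0.1]
width: 0.02
gripper_force: 0.0
```

Emit:
move_arm(
  increments=[
    {"jaw": -1, "dx": 0, "dy": 0, "dz": 0, "twist": 0},
    {"jaw": -1, "dx": 0, "dy": 0, "dz": 0, "twist": 0},
    {"jaw": -1, "dx": 0, "dy": 0, "dz": 0, "twist": 0},
    {"jaw": -1, "dx": 0, "dy": 0, "dz": 0, "twist": 0},
    {"jaw": -1, "dx": 0, "dy": 0, "dz": 0.004, "twist": 0},
    {"jaw": -1, "dx": 0, "dy": 0, "dz": 0.004, "twist": 0},
    {"jaw": -1, "dx": 0, "dy": 0, "dz": 0.004, "twist": 0},
    {"jaw": -1, "dx": 0, "dy": 0, "dz": 0.002, "twist": 0},
    {"jaw": -1, "dx": 0, "dy": 0, "dz": 0.002, "twist": 0},
    {"jaw": -1, "dx": 0, "dy": 0, "dz": 0, "twist": 0},
  ],
)

```text
t: 10.28
eef_pos: [0.5154, 0.248, 0.2175]
ee_rot: [3.141, 0.001, 0.302]
force: [-0.6, 0.4, -0.3]
width: 0.0004
gripper_force: 0.0
```

No contact yet at a tip height of 0.1515, so the top is no higher than that, which is where it should be when home. I press 4 mm more.

Emit:
move_arm(
  increments=[
    {"jaw": -1, "dx": 0, "dy": 0, "dz": 0.001, "twist": 0},
    {"jaw": -1, "dx": 0, "dy": 0, "dz": 0.001, "twist": 0},
    {"jaw": -1, "dx": 0, "dy": 0, "dz": 0.001, "twist": 0},
    {"jaw": -1, "dx": 0, "dy": 0, "dz": 0.001, "twist": 0},
    {"jaw": -1, "dx": 0, "dy": 0, "dz": 0, "twist": 0},
    {"jaw": -1, "dx": 0, "dy": 0, "dz": 0, "twist": 0},
  ],
)

```text
t: 10.78
eef_pos: [0.5157, 0.2482, 0.2159]
ee_rot: [-3.141, -0.001, 0.303]
force: [-6.0, -0.9, 12.0]
width: 0.0007
gripper_force: 6.0
```

Emit:
move_arm(
  increments=[
    {"jaw": -1, "dx": 0, "dy": 0, "dz": 0.001, "twist": 0},
    {"jaw": -1, "dx": 0, "dy": 0, "dz": 0.001, "twist": 0},
    {"jaw": -1, "dx": 0, "dy": 0, "dz": 0, "twist": 0},
    {"jaw": -1, "dx": 0, "dy": 0, "dz": 0, "twist": 0},
  ],
)

```text
t: 11.12
eef_pos: [0.5157, 0.2482, 0.2158]
ee_rot: [-3.141, -0.002, 0.303]
force: [-12.4, -3.1, 26.7]
width: 0.0007
gripper_force: 13.1
```

Emit:
move_arm(
  increments=[
    {"jaw": -1, "dx": 0, "dy": 0, "dz": -0.02, "twist": 0},
    {"jaw": -1, "dx": 0, "dy": 0, "dz": -0.03, "twist": 0},
    {"jaw": -1, "dx": 0, "dy": 0, "dz": -0.03, "twist": 0},
    {"jaw": -1, "dx": -0.03, "dy": 0.02, "dz": 0, "twist": 0},
    {"jaw": -1, "dx": -0.02, "dy": 0.03, "dz": 0, "twist": 0},
    {"jaw": -1, "dx": 0, "dy": 0.04, "dz": 0, "twist": 0},
    {"jaw": -1, "dx": 0, "dy": 0.04, "dz": 0, "twist": 0},
    {"jaw": -1, "dx": 0, "dy": 0.04, "dz": 0, "twist": 0},
    {"jaw": -1, "dx": 0, "dy": 0, "dz": 0, "twist": 0},
  ],
)

```text
t: 11.87
eef_pos: [0.5191, 0.0661, 0.2925]
ee_rot: [3.141, -0.0, 0.298]
force: [-0.2, 0.7, 0.7]
width: 0.0005
gripper_force: 0.0
```

```bash
python3 - <<'E'
from h import *
a=arm.grab_frame('scene')
for c in ['scene','side']:
    f=a if c=='scene' else arm.grab_frame(c)
    for n in ['saddle_mid','spare_mid']: print(c,n,[(d['position'],d['score']) for d in arm.pinpoint(c,n)])
cv2.imwrite('pics/end.png',np.hstack([cv2.resize(a[60:180,300:460],(400,300)),cv2.resize(f[120:210,250:370],(400,300))]))
E
```

```text
scene saddle_mid [([0.5118, 0.2458, 0.1303], 0.89)]
scene spare_mid [([0.5185, -0.2694, 0.0984], 0.86)]
side saddle_mid [([0.5128, 0.2505, 0.1271], 0.74)]
side spare_mid [([0.5197, -0.2666, 0.1026], 0.75)]
```

View pics/end.png

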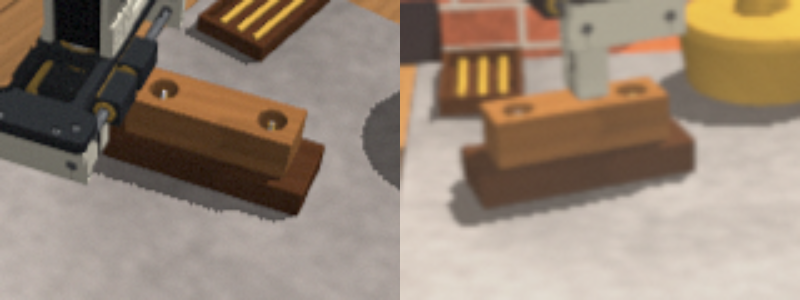

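The block sits flush on the stand with both stud tips showing in its holes (crop pixels (163,92) and (272,122)). Its centre measures z≈0.13, and the spare has not moved.

```bash
python3 -c "
from station import arm
print(arm.job_done())"
```

```text
the job is handed in; nothing more can be done
None
```

The two-hole saddle block is fully home and flush on the stand's studs and released, the one-hole block was left where it lay, and the job was handed in at about 12 s of the 56 s allowed.

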